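# Feed the waiting roll into the crumb mill with the lid lever

### The arm

A 7-joint arm with a two-finger parallel gripper is mounted at the origin on the work surface. World frame = base frame: x ahead of the robot, y to its left, z up, the work surface at z = 0. Lengths are in mm, angles in rad, forces in N, time in s.
With the tool pointing down it reaches from about 400 to 875 mm from the base axis. Payload 4.4 kg.
Tool frame: the origin (TCP) lies midway between the tips of the shut fingers; the grasp point (between the pads) lies ctrl.grip_depth behind it (ctrl.grip_depth is the distance from the TCP to the grasp point, in mm); y points along the fingers, x is the direction in which the jaws open and shut, and the axes are right-handed (so a half turn about y gives the same grasp; the last joint's range is limited). The gripper opens to 85 mm and grips with 20 to 120 N. Pads are 22 mm wide; open, the fingers measure 114 mm over their backs; the gripper's body (76 mm by 85 mm) begins 54 mm behind the grasp point. The pads swing forward as they close: fully open they stand 13 mm farther back than shut.
Start: joints at [1.036, 0.628, 0.038, 1.517, -0.027, 0.996, -0.02], TCP at [293.71, -579.873, 197.713] pointing down, gripper open.
Joint ranges: [-3.06, 3.06], [-0.37, 2.12], [-1.25, 1.32], [0.18, 2.47], [-1.1, 4.24], [0.23, 1.98], [-2.94, 2.94]. Speed limits (rad/s): [2.57, 2.57, 3.14, 3.14, 3.14, 3.14, 3.14].

### API

Orientations are given as [roll, pitch, yaw] about the fixed x, y, z axes, in that order (R = Rz(yaw) Ry(pitch) Rx(roll)).
In Python, from cell import ctrl gives the robot as it stands. The module is installed in compiled form; this text tells all that it offers.
- The arm moves only by the tool play_rows, never from a script. Its argument "rows" is a list of rows, each a list of 3 entries, a list of its own where there are three numbers: the opening, from 0 (shut) to 1 (fully open), then the shift along the tool's x, y, z in cm, then the turn, a rotation vector about the tool's x, y, z in degrees. A call has exactly 8 rows; each row shifts and turns the commanded pose from where the row before left it, along the tool's axes as they then stand; what a row does not reach is not made up. A row lasts 1/10 s, in which the tool goes at most 50 mm and 8.59 degrees, less where a joint would pass 70% of its speed; a pose out of reach is approached as far as the arm can. A call with a gripper value outside its range is refused whole. The fingers move at their own pace and stop on an object; the grip force is fixed at half the most. Time passes only in rows, so rows that do not move let the fingers close, or fill a call up. It gives the time, the measured TCP pose, the force and the opening at its end, in the units of the state.
- ctrl.read_state(): the state, without advancing time (a new reading comes with each control period).
- ctrl.get_image(name): name is "scene" or "side" or "wrist"; returns a dict with "img" (420x560x3 uint8, red, green, blue), "fx", "fy", "cx", "cy" (pixels), "extrinsics" (4x4, takes a point from camera to world coordinates). Camera axes: x right, y up, looking along -z (the intrinsics and any distortion apply to the point x, -y, -z); pixel columns grow to the right and rows downward; lengths in mm; the calibration is good to about 2 mm. A picture is of the moment at which its call begins. There is no depth.
- ctrl.finish_job(): hands the job in, once; it reports no verdict.
Trained networks look in a picture, given as the dict that the camera call returned (one of the last four; its "shot" number tells which), for a name from the list of things; names that differ only in an ending like _2 or _b are one class to them, and where a whole thing is asked for, a point or a joint stands for the part that bears it (a point fixed in the world has none). Each returns a list of dicts, best first, with "conf" (0 to 1); they miss things now and then, are a little off and sometimes report something else, mostly with a low value. They report only what shows in the picture. A call takes as long as a camera call. They do not tell look-alikes from the thing itself.
- ctrl.regions_of(picture, thing): "pixels" (420x560 bool, what is visible of it) and "centre" ([column, row] as shares, 0 to 1, of the picture: columns of its width, rows of its height, amid what is visible of it).
- ctrl.mark_of(picture, thing): "centre" ([column, row] as shares, 0 to 1, of the picture: columns of its width, rows of its height: a listed point, or the origin of a listed thing).
The state is a dict: "clock": time; "qpos": joint angles; "qd": joint speeds; "tau": joint torques, N m; "eef_pos": TCP position; "tool_rot": TCP orientation; "force": force on the tool from outside, world axes, zero at the start; "torque": the same for the moment, N m; "width": finger opening in mm.
Only numpy, scipy, OpenCV 4.12 (cv2) and the standard library are available. Lean on these libraries where they do the work, as an engineer would, in place of code of your own. Each camera call takes 0.05 s, during which the arm holds its last target.

### The job

Press the lever of the crumb mill down with a fingertip so that its lid lifts and the stale roll waiting on the chute rolls into the hopper by itself; then let the lever come up slowly under the finger, so that the lid closes fully without slamming, and take the hand away. Work the lid by its lever only: do not touch the roll or the lid, pick nothing up, and leave the tin, cup and jar where they are.

Things in the scene. Friction and masses are not known exactly. Their poses are not given: they have to be found in the camera images.
- mill: Breadcrumb mill, fixed: white plinth 180 x 180 x 60 mm with an open metal hopper 160 x 160 mm, walls up to 190 mm above the table (far, +x wall 120 mm, closed above by the lid's apron), inner floor at 60 mm. Origin on the table under the hopper's centre; +x from lever to chute, +y left, z up. The chute, 110 mm wide, slopes at 15 degrees from x = 250, z = 166 mm down to x = 80, z = 120 mm.
- lever (a joint): Angle (rad) of the lever and of the lid, which sits on the same shaft: 0 = lid shut, 0.85 = lever at its lower stop, lid fully open. The roll passes under the lid from about 0.45 on. The lid's weight turns the lever back to 0 when let go (3 to 5 N on the pad holds it) and it then slams at 2 rad/s or more; closing below 1 rad/s is slow.
- lever_pad (a point): Centre of the upper face of the lever's black pad (36 mm along the lever, 44 wide, 8 thick), the place to press, 110 mm from the shaft on the mill's -x side. With the lid shut the pad slopes 20 degrees, outer edge higher, and this point is 240 mm above the table; it turns with the lever about the shaft, nearly straight down, to about 148 mm at 0.85 rad.
- shaft (a point): Centre of the shaft of lever and lid, fixed, at x = -80 mm, z = 195 mm in the mill's frame. The shaft runs along the mill's y axis.
- lid: Metal lid of the hopper, 166 mm wide: a top plate 164 mm long from the shaft towards the mill's +x, with an apron 70 mm high bent down at its far edge, against which the roll rests. Origin on the shaft, +x along the plate away from the lever. Rises as the lever is pressed.
- roll: Round brown seeded bread roll, hard and stale, 64 mm across, about 70 g, origin at its centre. It waits on the chute against the lid's apron and rolls into the hopper when the lid rises. At rest in the hopper its centre is 92 mm above the table.
- tin: Dark steel loaf tin 200 x 100 x 70 mm, bystander; origin under its centre.
- cup: Steel cup, 72 mm across, 80 mm high, bystander; origin under its centre.
- jar: Amber glass jar with a steel cap, 68 mm across, 100 mm high, bystander; origin under its centre.
Not all that is in view belongs to the job. What is shaped like the roll but pink or yellow is not meant.

How it is judged (in metres and radians):
On the way, in this order (a step that is already met when the one before it is completed fails the run):
1. the lever is pressed and the lid lifts (lever past 0.2 rad) (value of joint lever above 0.2 rad), for 0.05 s.
2. the roll lies in the hopper (x of roll in the frame of mill between -0.08 and 0.08 m and y of roll in the frame of mill between -0.08 and 0.08 m and z of roll in the frame of mill below 0.11 m), for 0.2 s.
3. the lid is shut (value of joint lever below 0.03 rad), for 0.2 s.
At the end, for the whole second after the job is handed in: The roll lies at rest inside the hopper (its centre inside the walls and less than 110 mm above the table), the lid is shut (lever within 0.03 rad of 0), and the tin, cup and jar are within 30 mm of where they stood (all of step 2 and linear speed of roll below 0.05 m/s and value of joint lever below 0.03 rad and distance of each of tin, cup, jar from where it was at the start of the episode below 0.03 m); the robot touches nothing.
It fails at once if the lid slams: it closes faster than 1.4 rad/s over its last 0.3 rad (value of joint lever below 0.3 rad and velocity of joint lever below -1.4 rad/s).
It fails at once if the robot touches the lid instead of its lever (contact force between any of the fingers, the arm and lid above 0.5 N).
It fails at once if the robot touches the roll (contact force between any of the fingers, the arm and roll above 0.3 N).
It fails at once if the tin, cup or jar is moved by more than 30 mm or lifted (distance of any of tin, cup, jar from where it was at the start of the episode above 0.03 m).
It also fails if it takes over 42 s, if anything falls off the work surface, if the arm or the gripper's body presses on something with over 40 N, if the wrist force passes 120 N, or if a joint passes its speed limit or range.

## Working session

There is one attempt and no reset: what is moved stays moved. The work goes in short steps, Python scripts to look and compute and a tool call to move; the robot and the scene stay as the last step left them, time stands still between calls to the robot, and variables do not carry over. Pictures are saved under pics/ and viewed, and the job is handed in when it is done.

Besides the shell and the picture viewer there is one more tool, called by a JSON object that holds its "api" and its "payload", one argument or row to a line. play_rows: Moves the arm, as the interface text tells. Its arguments: {"type":"object","properties":{"rows":{"type":"array","items":{"type":"array"}}},"required":["rows"]}

```bash
mkdir -p pics; cat > h.py <<'E'
import numpy as np, cv2
from cell import ctrl
def shot(n,f):
    p=ctrl.get_image(n); cv2.imwrite('pics/'+f,p['img'][:,:,::-1]); return p
def ray(p,c):
    u=c[0]*560;v=c[1]*420
    d=np.array([(u-p['cx'])/p['fx'],-(v-p['cy'])/p['fy'],-1.]);E=np.array(p['extrinsics'])
    return E[:3,3],E[:3,:3]@(d/np.linalg.norm(d))
def proj(p,X):
    E=np.array(p['extrinsics']);q=E[:3,:3].T@(np.array(X)-E[:3,3])
    return np.array([p['cx']+p['fx']*q[0]/-q[2],p['cy']+p['fy']*q[1]/q[2]])
def onz(p,c,z):
    o,d=ray(p,c);return o+d*(z-o[2])/d[2]
def tri(rs):
    A=0;b=0
    for o,d in rs:
        P=np.eye(3)-np.outer(d,d);A=A+P;b=b+P@o
    X=np.linalg.solve(A,b);return X,[round(float(np.linalg.norm((np.eye(3)-np.outer(d,d))@(X-o))),1) for o,d in rs]
E
cat > a.py <<'E'
from h import *
np.set_printoptions(precision=1,suppress=True)
s=ctrl.read_state();print({k:s[k] for k in('clock','eef_pos','tool_rot','force','width')})
P={n:shot(n,n+'0.png') for n in('scene','side','wrist')}
for n,p in P.items():print(n,{k:p[k] for k in p if k not in('img','extrinsics')},np.array(p['extrinsics'])[:3,3])
for t in('mill','lever_pad','shaft','lid','roll','tin','cup','jar'):
    R=[]
    for n in P:
        m=ctrl.mark_of(P[n],t)
        for k in m[:2]:print(t,n,round(k['conf'],2),np.array(k['centre'])*[560,420])
        if m and m[0]['conf']>.4:R.append(ray(P[n],m[0]['centre']))
    if len(R)>1:print('  ->',*tri(R))
E
python3 a.py
```

```text
{'clock': 0.0, 'eef_pos': array([ 293.4, -579.3,  196.8]), 'tool_rot': array([-1.6,  0. , -1.1]), 'force': array([-0.8, -0.8, -0.4]), 'width': 85.28426638411482}
scene {'fx': 516.2472736747535, 'fy': 516.2472736747535, 'cx': 276.4266384514863, 'cy': 210.08562793084965, 'shot': 1} [1043.4  730.7 1336.7]
side {'fx': 390.04256459155, 'fy': 390.04256459155, 'cx': 278.5626476501465, 'cy': 211.4018794817609, 'shot': 2} [108.8 364.  840. ]
wrist {'fx': 320.892367573533, 'fy': 320.892367573533, 'cx': 282.09007378619066, 'cy': 211.25579754492762, 'shot': 3} [ 358.7 -547.1  373.2]
mill scene 0.6 [278.4 204.3]
mill side 0.68 [314.  244.9]
  -> [592.5  31.9   7.2] [1.1, 1.1]
lever_pad scene 0.74 [317.3 115.4]
lever_pad side 0.84 [393.5 226.6]
lever_pad side 0.6 [313.  247.7]
  -> [423.6 -33.3 241.9] [2.2, 2.2]
shaft scene 0.74 [294.8 151. ]
shaft scene 0.28 [320.4 229.3]
shaft side 0.96 [349.1 217.2]
  -> [518.5  -1.3 183.1] [0.5, 0.5]
lid scene 0.74 [294.4 146.8]
lid side 0.64 [314.7 243. ]
lid side 0.56 [349.9 215.2]
  -> [514.4  47.9 188.5] [51.0, 51.0]
roll scene 0.95 [295.1 255. ]
roll scene 0.88 [196.2 233.8]
roll side 0.79 [282.2 180.7]
roll side 0.73 [222.1 223. ]
  -> [676.4 165.2 159.7] [89.8, 89.8]
tin scene 0.84 [242.  178.2]
tin side 0.87 [351.4 218.2]
  -> [ 633.3 -115.8   -8.1] [4.6, 4.6]
cup scene 0.83 [338.9 209.9]
cup side 0.75 [301.8 307.7]
  -> [450.7 147.2  12.3] [0.2, 0.2]
jar scene 0.62 [320.  228.4]
jar side 0.78 [274.4 289.2]
jar side 0.31 [350.7 214.7]
  -> [530.1 172.2   0.8] [7.5, 7.5]
```

View pics/scene0.png

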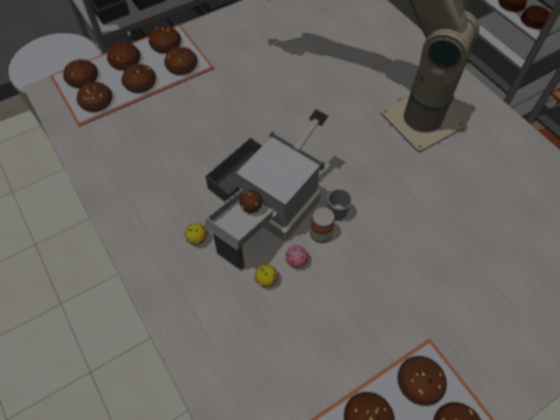

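View pics/side0.png

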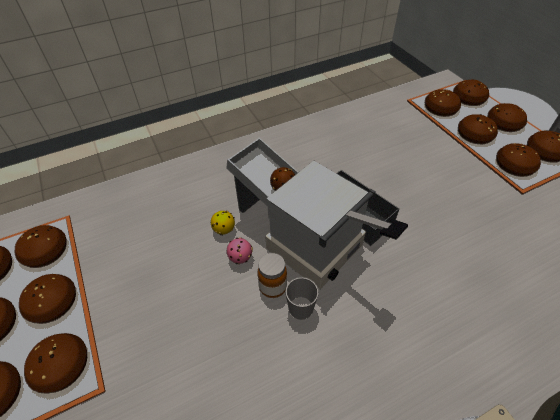

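The scene view shows the mill at about (280,180) with the black pad at (318,117), the roll on the chute at (251,201) and the tin on the left. The side view shows the pad at (396,229) and the roll at (283,179). The first roll marks were on the pink and yellow look-alikes. Next I fit the mill pose using the given heights.

```bash
cat > b.py <<'E'
from h import *
from scipy.optimize import least_squares
np.set_printoptions(precision=2,suppress=True)
P={n:shot(n,n+'1.png') for n in('scene','side')}
L={'mill':[0,0,0],'lever_pad':[-183.4+0,0,240],'shaft':[-80,0,195]}
O=[]
for t in L:
  for n in P:
    m=ctrl.mark_of(P[n],t)
    if m and m[0]['conf']>.4: O.append((P[n],L[t],np.array(m[0]['centre'])*[560,420],t,n))
for n in P:
  r=ctrl.regions_of(P[n],'lever_pad')
  for k in r[:2]:print(n,k['conf'],np.array(k['centre'])*[560,420],k['pixels'].sum())
def W(v,l):
  c,s=np.cos(v[2]),np.sin(v[2]);return [v[0]+c*l[0]-s*l[1],v[1]+s*l[0]+c*l[1],l[2]]
f=lambda v:np.concatenate([proj(p,W(v,l))-o for p,l,o,_,_ in O])
r=least_squares(f,[592,32,.36],loss='soft_l1',x_scale=[10,10,.1]);print(r.x,np.rad2deg(r.x[2]))
for (p,l,o,t,n),e in zip(O,f(r.x).reshape(-1,2)):print(t,n,e)
print('pad',W(r.x,L['lever_pad']))
for n,p in P.items():
  im=p['img'][:,:,::-1].copy();im=cv2.resize(im,None,fx=2,fy=2)
  def line(a,b,c):
    a,b=[tuple(int(q) for q in 2*proj(p,W(r.x,z))+1) for z in(a,b)];cv2.line(im,a,b,c,1)
  for z,h,c in((60,90,(0,255,0)),(190,80,(0,0,255))):
    q=[(-h,-h,z),(h,-h,z),(h,h,z),(-h,h,z)]
    for i in range(4):line(q[i],q[(i+1)%4],c)
  a=np.deg2rad(20);dx,dz=18*np.cos(a),18*np.sin(a)
  q=[(-183.4-dx,-22,240+dz),(-183.4+dx,-22,240-dz),(-183.4+dx,22,240-dz),(-183.4-dx,22,240+dz)]
  for i in range(4):line(q[i],q[(i+1)%4],(255,255,0))
  x,y=(2*proj(p,W(r.x,(-90,0,190)))).astype(int);x0=max(0,x-330);y0=max(0,y-260);cv2.imwrite(f'pics/{n}_ov.png',im[y0:y0+520,x0:x0+660])
s=ctrl.read_state();print(s['clock'],ctrl.grip_depth)
E
python3 b.py
```

```text
scene 0.75 [304.7  135.28] 604
side 0.62 [370.78 222.89] 1041
[599.04  31.     0.36] 20.85293755460057
mill scene [-2.72  2.18]
mill side [-0.12  0.06]
lever_pad scene [2.   0.54]
lever_pad side [ 0.6  -1.22]
shaft scene [ 1.03 -1.  ]
pad [np.float64(427.657336893), np.float64(-34.28727749982765), 240]
1.85 18.700000000000003
```

View pics/side_ov.png

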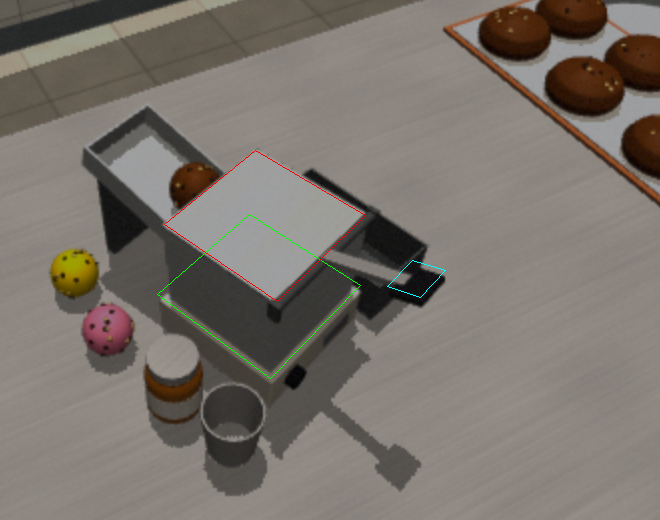

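View pics/scene_ov.png

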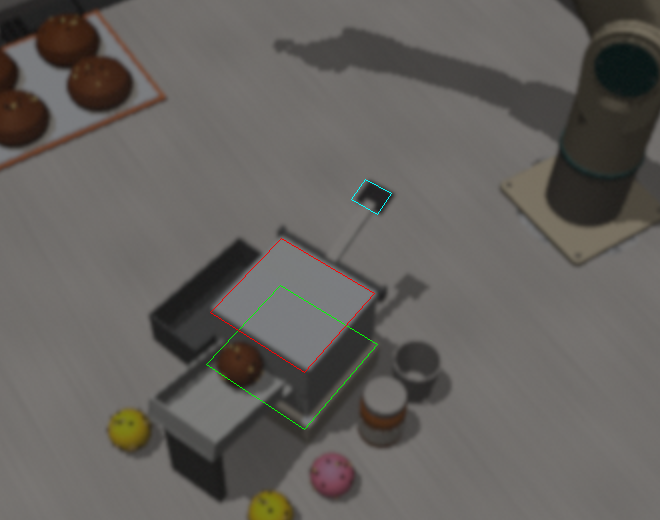

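```bash
cat > c.py <<'E'
import sys
from h import *
from scipy.spatial.transform import Rotation as Ro
np.set_printoptions(precision=3,suppress=True)
s=ctrl.read_state();R=Ro.from_euler('xyz',s['tool_rot']).as_matrix()
print(s['clock'],s['eef_pos'],s['tool_rot'],s['force'],s['width'],s['qpos'])
print(R)
d=np.array([float(a) for a in sys.argv[1:4]])-s['eef_pos']
print('cm in tool',R.T@d/10)
yaw=-np.deg2rad(90-20.85)
T=np.array([[np.cos(yaw),0,-np.sin(yaw)],[np.sin(yaw),0,np.cos(yaw)],[0,-1,0]])
print('rotvec deg',np.rad2deg(Ro.from_matrix(R.T@T).as_rotvec()))
E
python3 c.py 425 -34 290
```

```text
1.85 [ 293.696 -579.868  197.703] [-1.571  0.    -1.102] [0.057 0.24  0.345] 85.22723828699657 [ 1.036  0.628  0.039  1.517 -0.027  0.996 -0.02 ]
[[ 0.452  0.     0.892]
 [-0.892  0.     0.452]
 [-0.    -1.     0.   ]]
cm in tool [-42.767  -9.227  36.375]
rotvec deg [-0.002  6.008 -0.002]
```

{"api": "play_rows", "payload": {
  "rows": [
    [0,[0,-4.6,0],[0,0,0]],
    [0,[0,-4.6,0],[0,0,0]],
    [0,[-3.0,0,2.6],[0,0,0]],
    [0,[-3.0,0,2.6],[0,0,0]],
    [0,[-3.0,0,2.6],[0,0,0]],
    [0,[-3.0,0,2.6],[0,0,0]],
    [0,[-3.0,0,2.6],[0,0,0]],
    [0,[-3.0,0,2.6],[0,0,0]]
  ]
}}

```text
clock: 2.65
eef_pos: [351.8, -347.2, 289.9]
tool_rot: [-1.57, -0.001, -1.102]
force: [1.4, -0.1, -1.1]
width: 0.4
```

```bash
python3 c.py 425 -34 290
```

```text
2.65 [ 351.777 -347.247  289.926] [-1.57  -0.001 -1.102] [ 1.436 -0.064 -1.054] 0.36579159865963384 [ 0.722  0.301  0.001  1.811 -0.     1.029 -0.38 ]
[[ 0.452  0.001  0.892]
 [-0.892 -0.     0.452]
 [ 0.001 -1.     0.   ]]
cm in tool [-24.64   -0.014  20.681]
rotvec deg [-0.02   6.001  0.029]
```

{"api": "play_rows", "payload": {
  "rows": [
    [0,[-3.5,0,3.0],[0,0,0]],
    [0,[-3.5,0,3.0],[0,0,0]],
    [0,[-3.5,0,3.0],[0,0,0]],
    [0,[-3.5,0,3.0],[0,0,0]],
    [0,[-3.5,0,3.0],[0,0,0]],
    [0,[-3.5,0,3.0],[0,0,0]],
    [0,[-2.5,0,2.0],[0,0,0]],
    [0,[-1.2,0,0.7],[0,6,0]]
  ]
}}

```text
clock: 3.45
eef_pos: [425.4, -31.2, 290.1]
tool_rot: [-1.569, 0.001, -1.204]
force: [0.5, -0.3, 0.3]
width: -0.5
```

```bash
cat > d.py <<'E'
from h import *
import sys
for n in('scene','side'):
  p=shot(n,n+sys.argv[1]+'.png');s=ctrl.read_state();u,v=proj(p,s['eef_pos']);print(n,u,v)
  x,y=int(u),int(v);x0=max(0,x-100);y0=max(0,y-80)
  im=cv2.resize(p['img'][y0:y0+160,x0:x0+200,::-1],None,fx=4,fy=4)
  cv2.drawMarker(im,(int(4*(u-x0)),int(4*(v-y0))),(0,255,0),0,10)
  cv2.imwrite(f'pics/{n}_c{sys.argv[1]}.png',im)
  for t in ('lever_pad',):
    for k in ctrl.mark_of(p,t)[:2]:print(t,k['conf'],np.array(k['centre'])*[560,420])
E
python3 d.py 2; python3 c.py 425 -34 290
```

```text
scene 319.0763413717299 105.0647107092089
lever_pad 0.56 [317.016 114.786]
side 400.11370412297026 209.17365928689827
lever_pad 0.57 [395.024 224.7  ]
3.65 [424.547 -35.668 289.787] [-1.571 -0.001 -1.205] [-0.111  0.226 -1.033] -0.06686855901686338 [ 0.163  0.196 -0.175  1.962  0.042  0.987 -1.237]
[[ 0.358  0.     0.934]
 [-0.934 -0.001  0.358]
 [ 0.001 -1.    -0.   ]]
cm in tool [-0.14  -0.021  0.102]
rotvec deg [0.009 0.133 0.041]
```

View pics/side_c2.png

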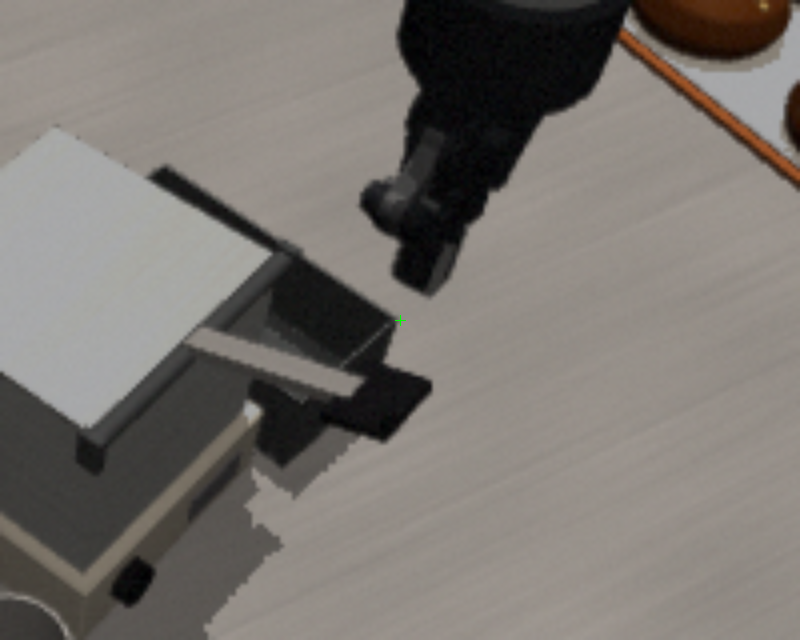

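View pics/scene_c2.png

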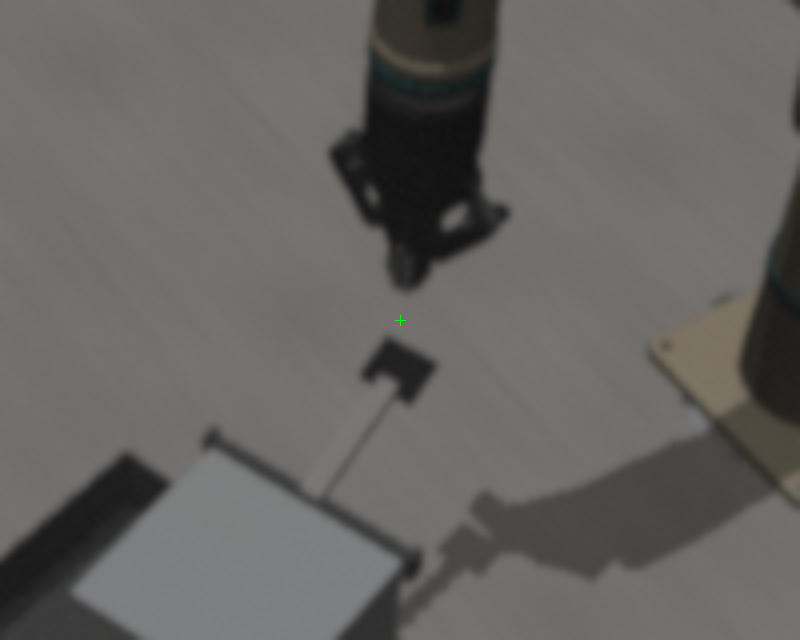

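```bash
cat > e.py <<'E'
from h import *
np.set_printoptions(precision=1,suppress=True)
A=ctrl.get_image('scene');B=ctrl.get_image('side')
def t(a,b):
  a=np.array(a)/4+[219,25];b=np.array(b)/4+[300,129]
  print(tri([ray(A,a/[560,420]),ray(B,b/[560,420])]))
t((406,288),(428,293));t((399,370),(382,398))
s=ctrl.read_state();print(s['clock'],s['eef_pos'])
E
python3 e.py
```

```text
(array([418.4, -37.2, 312.8]), [1.3, 1.3])
(array([420.1, -33.5, 235.9]), [1.5, 1.5])
3.75 [424.5 -36.4 289.7]
```

{"api": "play_rows", "payload": {
  "rows": [
    [0,[0,0.6,0],[0,0,0]],
    [0,[0,0.6,0],[0,0,0]],
    [0,[0,0.6,0],[0,0,0]],
    [0,[0,0.6,0],[0,0,0]],
    [0,[0,0.6,0],[0,0,0]],
    [0,[0,0.6,0],[0,0,0]],
    [0,[0,0.4,0],[0,0,0]],
    [0,[0,0,0],[0,0,0]]
  ]
}}

```text
clock: 4.55
eef_pos: [424.2, -34.9, 249.1]
tool_rot: [-1.572, 0.001, -1.207]
force: [-0.4, 0.2, -0.3]
width: -0.0
```

```bash
python3 d.py 3; python3 c.py 423 -34 250
```

```text
scene 317.2549413504927 114.03489271859515
lever_pad 0.77 [314.608 116.802]
side 395.53177841410024 222.51745265065765
lever_pad 0.77 [391.776 224.784]
4.75 [424.851 -34.932 249.945] [-1.57  -0.    -1.207] [-0.207 -0.322 -0.386] 0.15541138111072283 [ 0.157  0.243 -0.175  2.027  0.055  0.875 -1.255]
[[ 0.356  0.001  0.934]
 [-0.934 -0.     0.356]
 [ 0.    -1.     0.001]]
cm in tool [-0.153 -0.006 -0.14 ]
rotvec deg [-0.031  0.012  0.015]
```

View pics/side_c3.png

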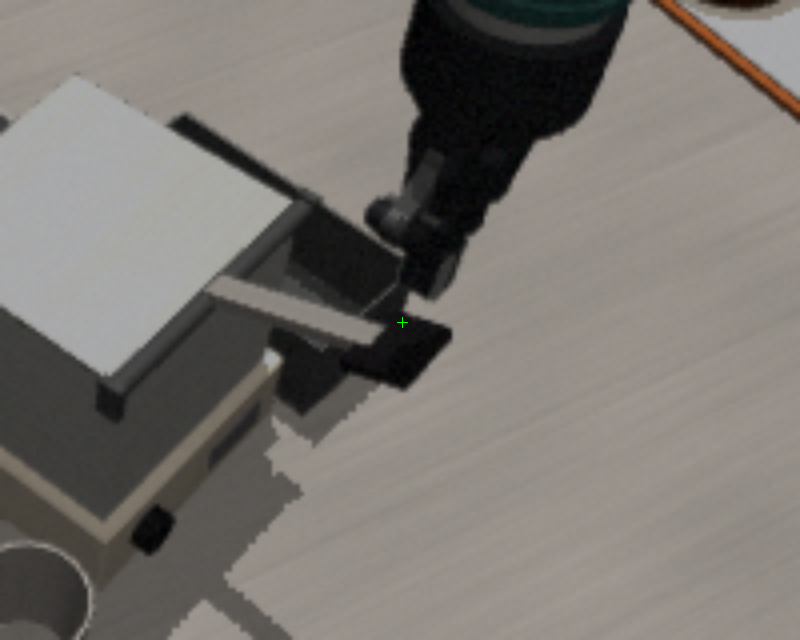

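View pics/scene_c3.png

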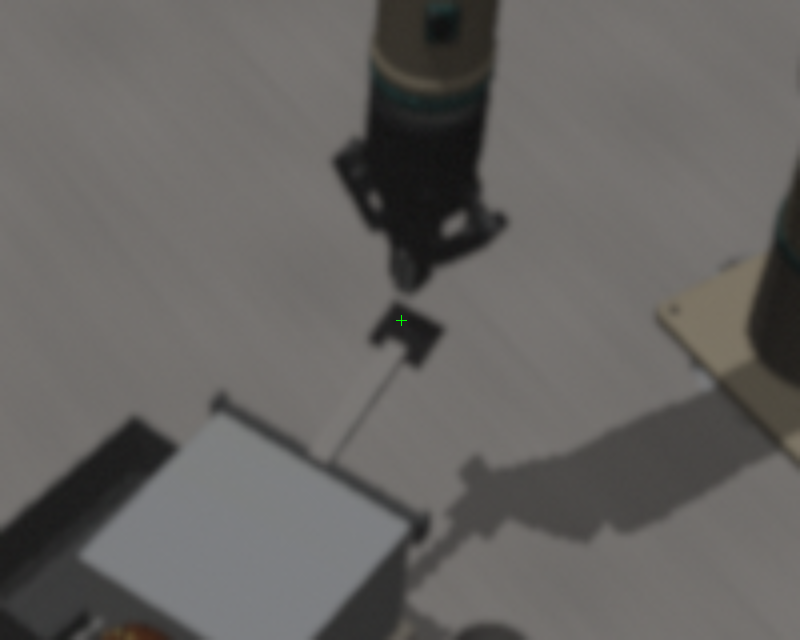

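{"api": "play_rows", "payload": {
  "rows": [
    [0,[0,0.4,0],[0,0,0]],
    [0,[0,0.4,0],[0,0,0]],
    [0,[0,0.4,0],[0,0,0]],
    [0,[0,0.4,0],[0,0,0]],
    [0,[0,0.4,0],[0,0,0]],
    [0,[0,0.4,0],[0,0,0]],
    [0,[0,0.4,0],[0,0,0]],
    [0,[0,0.2,0],[0,0,0]]
  ]
}}

```text
clock: 5.55
eef_pos: [424.4, -34.9, 219.3]
tool_rot: [-1.571, 0.0, -1.207]
force: [-0.7, -0.1, -0.0]
width: 0.2
```

```bash
python3 d.py 4; python3 c.py 423 -34 210
```

```text
scene 316.5549118276784 121.26487405676357
lever_pad 0.73 [317.8   116.508]
side 392.3269147624304 232.09032918836544
lever_pad 0.75 [394.688 224.196]
5.75 [424.709 -34.931 219.744] [-1.571 -0.    -1.207] [-0.414  0.243  0.214] 0.11326736739308055 [ 0.151  0.284 -0.172  2.072  0.068  0.79  -1.268]
[[ 0.356  0.     0.934]
 [-0.934  0.     0.356]
 [ 0.    -1.     0.   ]]
cm in tool [-0.148  0.974 -0.127]
rotvec deg [-0.007  0.007  0.001]
```

View pics/side_c4.png

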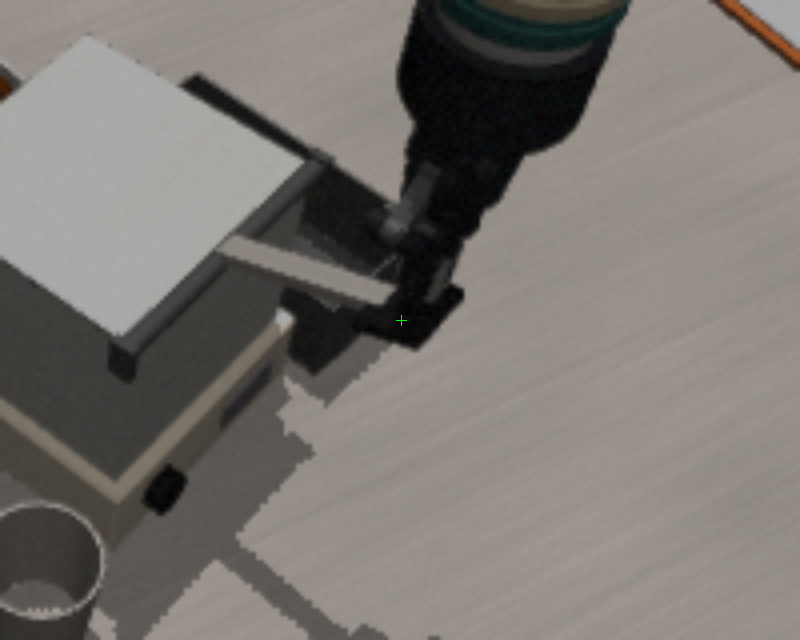

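View pics/scene_c4.png

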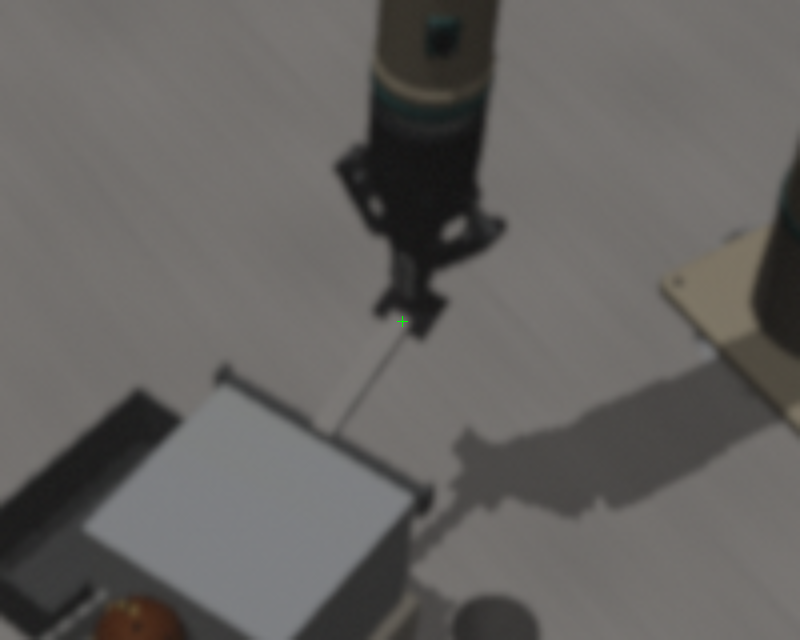

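{"api": "play_rows", "payload": {
  "rows": [
    [0,[0,0.3,0],[0,0,0]],
    [0,[0,0.3,0],[0,0,0]],
    [0,[0,0.3,0],[0,0,0]],
    [0,[0,0.3,0],[0,0,0]],
    [0,[0,0.4,0],[0,0,0]],
    [0,[0,0.4,0],[0,0,0]],
    [0,[0,0.4,0],[0,0,0]],
    [0,[0,0.4,0],[0,0,0]]
  ]
}}

```text
clock: 6.55
eef_pos: [423.8, -35.3, 191.5]
tool_rot: [-1.572, 0.0, -1.207]
force: [-2.7, -1.7, 4.7]
width: -0.2
```

```bash
python3 d.py 5; python3 c.py 423 -34 150
```

```text
scene 315.99358842101907 127.60072300308211
lever_pad 0.77 [313.824 119.994]
side 389.7307192340804 240.56215688502834
lever_pad 0.61 [393.68  233.394]
6.75 [424.261 -35.134 191.708] [-1.572  0.    -1.207] [-1.863 -0.923  2.54 ] -0.13960795097008213 [ 0.144  0.327 -0.166  2.111  0.082  0.711 -1.282]
[[ 0.356 -0.001  0.935]
 [-0.935 -0.     0.356]
 [-0.    -1.    -0.001]]
cm in tool [-0.151  4.171 -0.074]
rotvec deg [ 0.044 -0.    -0.002]
```

View pics/side_c5.png

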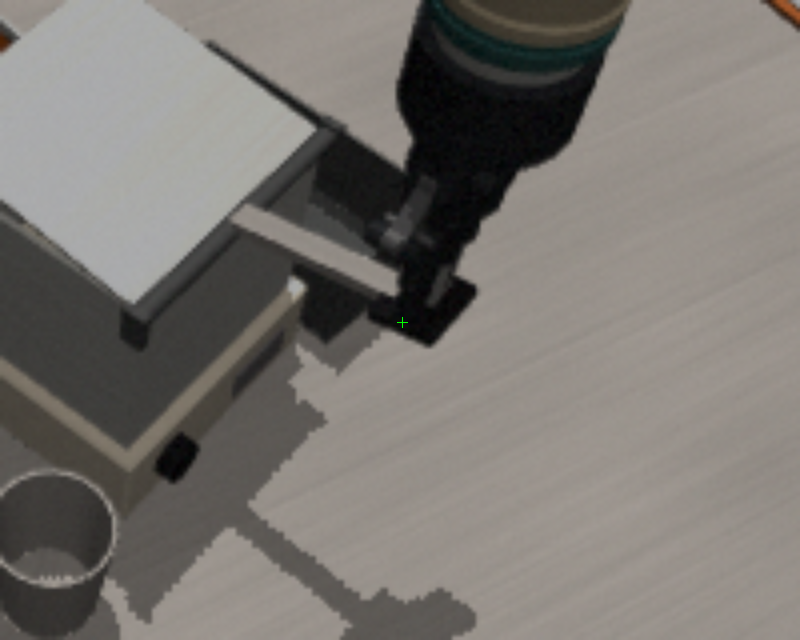

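View pics/scene_c5.png

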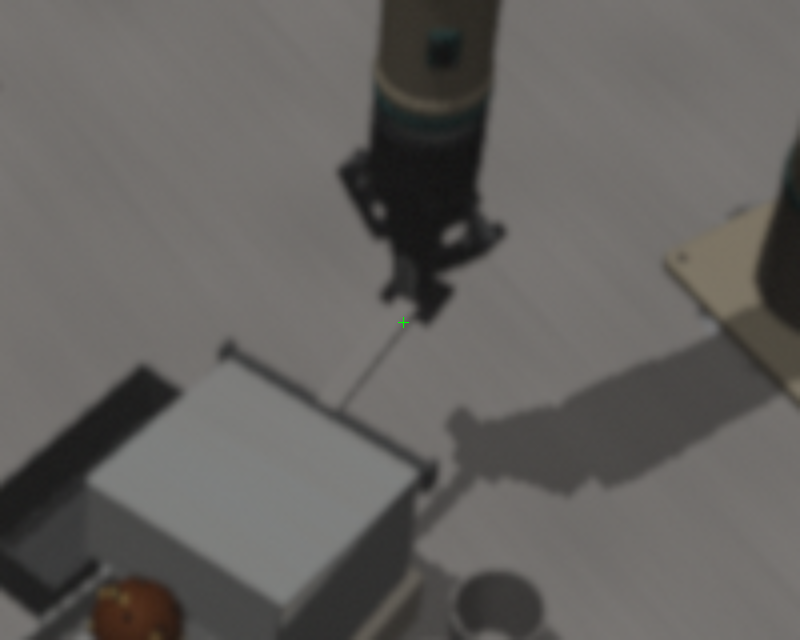

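{"api": "play_rows", "payload": {
  "rows": [
    [0,[-0.1,0.6,-0.1],[0,0,0]],
    [0,[-0.1,0.6,-0.1],[0,0,0]],
    [0,[-0.1,0.6,-0.1],[0,0,0]],
    [0,[0,0.6,0],[0,0,0]],
    [0,[0,0.6,0],[0,0,0]],
    [0,[0,0.6,0],[0,0,0]],
    [0,[0,0.6,0],[0,0,0]],
    [0,[0,0.6,0],[0,0,0]]
  ]
}}

```text
clock: 7.55
eef_pos: [421.9, -32.6, 143.4]
tool_rot: [-1.568, -0.0, -1.207]
force: [2.0, -0.3, 5.2]
width: 0.0
```

```bash
python3 d.py 6; python3 c.py 423 -34 150
```

```text
scene 316.2431987994813 138.6038280904537
lever_pad 0.65 [314.384 130.788]
side 385.07250852450056 255.56472061334983
lever_pad 0.66 [391.888 249.396]
7.75 [420.418 -32.523 143.461] [-1.571  0.001 -1.206] [ 0.929 -0.315  4.403] 0.2675264019379326 [ 0.124  0.404 -0.152  2.178  0.11   0.567 -1.314]
[[ 0.357 -0.001  0.934]
 [-0.934  0.001  0.357]
 [-0.001 -1.    -0.001]]
cm in tool [ 0.229 -0.654  0.188]
rotvec deg [ 0.035  0.046 -0.056]
```

View pics/side6.png

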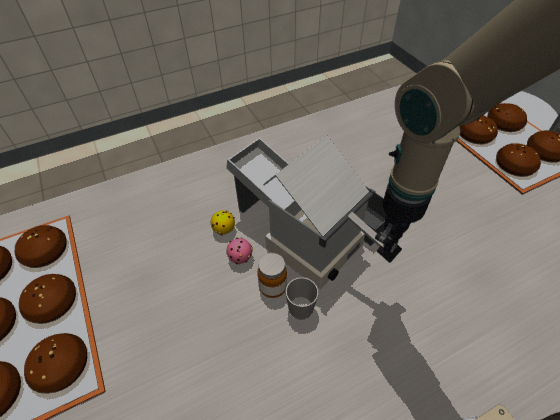

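View pics/scene_c6.png

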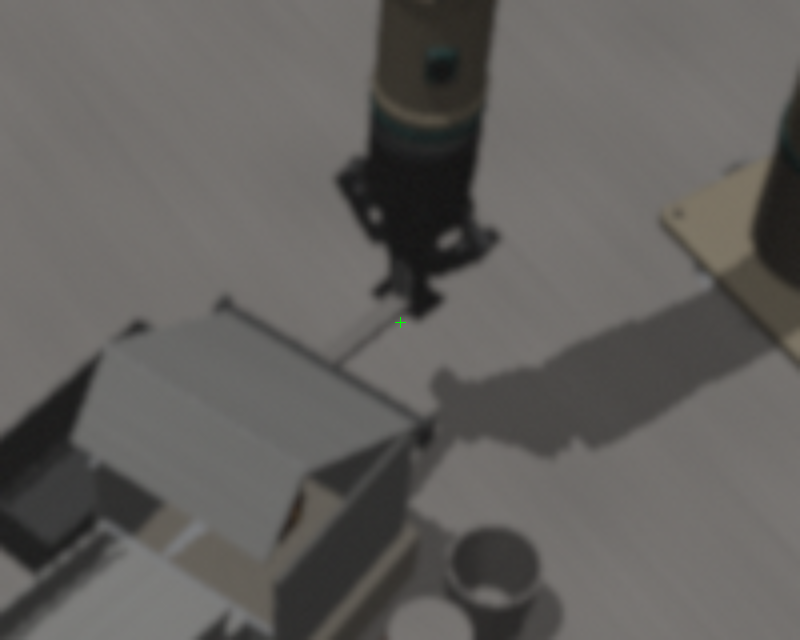

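```bash
cat > f.py <<'E'
from h import *
import sys
for n in('scene','side'):
  p=shot(n,n+sys.argv[1]+'.png')
  for k in ctrl.regions_of(p,'roll'):
    c=k['centre'];print(n,round(k['conf'],2),k['pixels'].sum(),np.array(c)*[560,420],onz(p,c,92))
  im=cv2.resize(p['img'][130:270,200:360,::-1] if n=='scene' else p['img'][120:280,220:420,::-1],None,fx=4,fy=4);cv2.imwrite(f'pics/{n}_r{sys.argv[1]}.png',im)
s=ctrl.read_state();print(s['clock'],s['eef_pos'],s['force'])
E
python3 f.py 7
```

```text
scene 0.92 390 [266.616 273.882] [762.6596909  241.18978724  92.        ]
scene 0.83 358 [195.384 235.41 ] [867.7959125   39.44448058  92.        ]
scene 0.58 364 [296.688 256.284] [667.51154708 240.29157248  92.        ]
side 0.74 522 [240.52  253.008] [600.69398932 227.81398314  92.        ]
side 0.55 435 [219.52 224.49] [700.85207959 240.66057719  92.        ]
side 0.52 848 [362.992 227.094] [533.97100456 -63.8874705   92.        ]
side 0.45 645 [373.408 218.19 ] [ 545.08039985 -102.16147912   92.        ]
7.95 [420.44437225 -32.62365488 143.7985702 ] [0.99934377 2.16162279 4.13978286]
```

View pics/scene_r7.png

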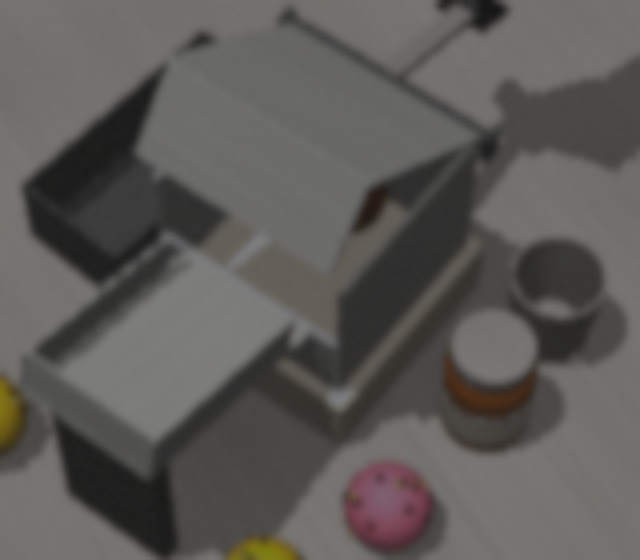

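The roll has left the chute and shows inside the hopper, at about (292,181) in the scene image, under the lid. Now I raise the finger slowly.

{"api": "play_rows", "payload": {
  "rows": [
    [0,[0,-0.3,0],[0,0,0]],
    [0,[0,-0.3,0],[0,0,0]],
    [0,[0,-0.3,0],[0,0,0]],
    [0,[0,-0.3,0],[0,0,0]],
    [0,[0,-0.3,0],[0,0,0]],
    [0,[0,-0.3,0],[0,0,0]],
    [0,[0,-0.3,0],[0,0,0]],
    [0,[0,-0.3,0],[0,0,0]]
  ]
}}

```text
clock: 8.75
eef_pos: [420.6, -33.4, 168.0]
tool_rot: [-1.571, -0.0, -1.207]
force: [-3.2, 0.2, 4.1]
width: 0.1
```

{"api": "play_rows", "payload": {
  "rows": [
    [0,[0,-0.3,0],[0,0,0]],
    [0,[0,-0.3,0],[0,0,0]],
    [0,[0,-0.3,0],[0,0,0]],
    [0,[0,-0.3,0],[0,0,0]],
    [0,[0,-0.3,0],[0,0,0]],
    [0,[0,-0.3,0],[0,0,0]],
    [0,[0,-0.3,0],[0,0,0]],
    [0,[0,-0.3,0],[0,0,0]]
  ]
}}

```text
clock: 9.55
eef_pos: [422.0, -33.3, 192.3]
tool_rot: [-1.569, -0.001, -1.207]
force: [3.2, 0.3, 1.6]
width: -0.1
```

```bash
python3 d.py 8
```

```text
scene 316.91010907359805 127.48496837279419
lever_pad 0.81 [318.92  122.094]
side 389.7341392860303 241.57494593018936
lever_pad 0.73 [392.896 231.21 ]
```

View pics/side_c8.png

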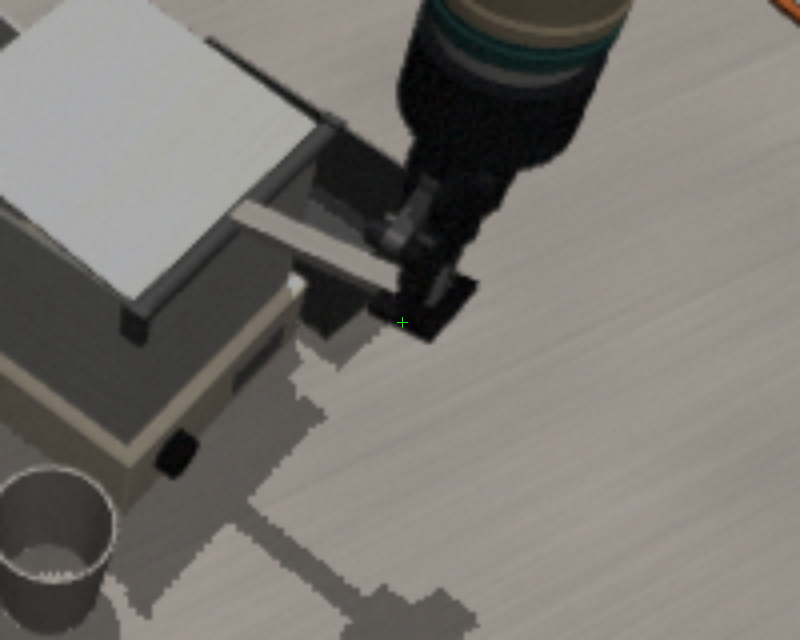

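View pics/scene_c8.png

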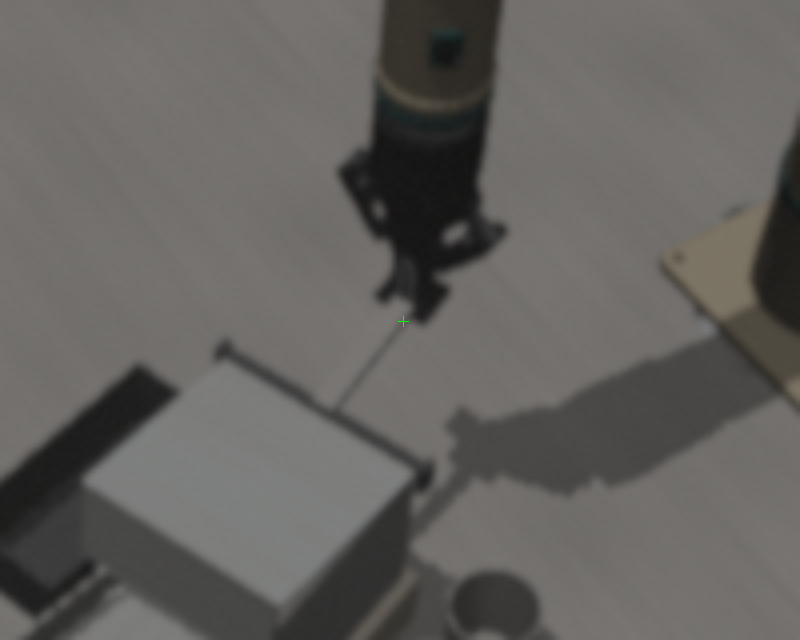

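The finger still carries the lever at about 0.2 rad. I continue at 20 mm/s.

{"api": "play_rows", "payload": {
  "rows": [
    [0,[0,-0.2,0],[0,0,0]],
    [0,[0,-0.2,0],[0,0,0]],
    [0,[0,-0.2,0],[0,0,0]],
    [0,[0,-0.2,0],[0,0,0]],
    [0,[0,-0.2,0],[0,0,0]],
    [0,[0,-0.2,0],[0,0,0]],
    [0,[0,-0.2,0],[0,0,0]],
    [0,[0,-0.2,0],[0,0,0]]
  ]
}}

```text
clock: 10.55
eef_pos: [420.8, -33.2, 207.9]
tool_rot: [-1.571, 0.0, -1.207]
force: [2.8, 0.8, 1.6]
width: -0.3
```

{"api": "play_rows", "payload": {
  "rows": [
    [0,[0,-0.2,0],[0,0,0]],
    [0,[0,-0.2,0],[0,0,0]],
    [0,[0,-0.2,0],[0,0,0]],
    [0,[0,-0.2,0],[0,0,0]],
    [0,[0,-0.2,0],[0,0,0]],
    [0,[0,-0.2,0],[0,0,0]],
    [0,[0,-0.2,0],[0,0,0]],
    [0,[0,-0.2,0],[0,0,0]]
  ]
}}

```text
clock: 11.35
eef_pos: [420.6, -33.2, 223.8]
tool_rot: [-1.571, 0.0, -1.207]
force: [1.1, -0.7, 0.9]
width: -0.0
```

{"api": "play_rows", "payload": {
  "rows": [
    [0,[0,-0.3,0],[0,0,0]],
    [0,[0,-0.3,0],[0,0,0]],
    [0,[0,-0.5,0],[0,0,0]],
    [0,[0,-1,0],[0,0,0]],
    [0,[0,-1,0],[0,0,0]],
    [0,[0,-2,0],[0,0,0]],
    [0,[0,-2,0],[0,0,0]],
    [0,[0,-2,0],[0,0,0]]
  ]
}}

```text
clock: 12.15
eef_pos: [420.8, -33.2, 316.3]
tool_rot: [-1.57, -0.0, -1.207]
force: [0.7, -0.5, -0.8]
width: 0.2
```

{"api": "play_rows", "payload": {
  "rows": [
    [0,[1,-1,-2],[0,0,0]],
    [0,[2,0,-1],[0,0,0]],
    [0,[3,0,-1],[0,0,0]],
    [0,[3,0,-1],[0,0,0]],
    [0,[3,0,0],[0,0,0]],
    [0,[2,0,0],[0,0,0]],
    [0,[0,0,0],[0,0,0]],
    [0,[0,0,0],[0,0,0]]
  ]
}}

```text
clock: 12.95
eef_pos: [423.7, -181.4, 325.1]
tool_rot: [-1.571, 0.001, -1.207]
force: [-0.1, 0.4, 0.3]
width: -0.1
```

```bash
python3 f.py 9
```

```text
scene 0.73 392 [195.72 233.52] [864.27639625  34.67768125  92.        ]
scene 0.66 414 [266.392 272.58 ] [761.20235276 237.69864608  92.        ]
scene 0.6 368 [297.696 256.494] [665.56863547 242.24942949  92.        ]
side 0.76 528 [239.512 250.404] [608.39600113 227.05539698  92.        ]
side 0.6 454 [222.6   222.894] [702.01106066 232.16054838  92.        ]
side 0.23 12218 [304.696 206.808] [654.68810475  29.1139165   92.        ]
13.15 [ 423.73181568 -180.72915025  324.99171675] [ 0.38933451 -0.06479113 -0.79097882]
```

View pics/scene_r9.png

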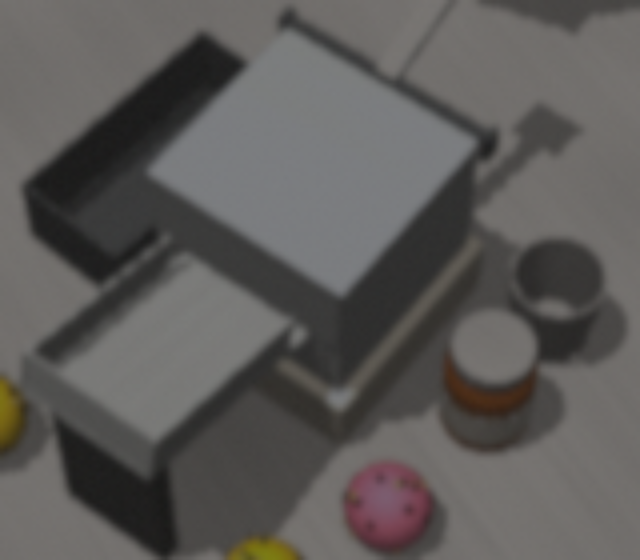

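View pics/side_r9.png

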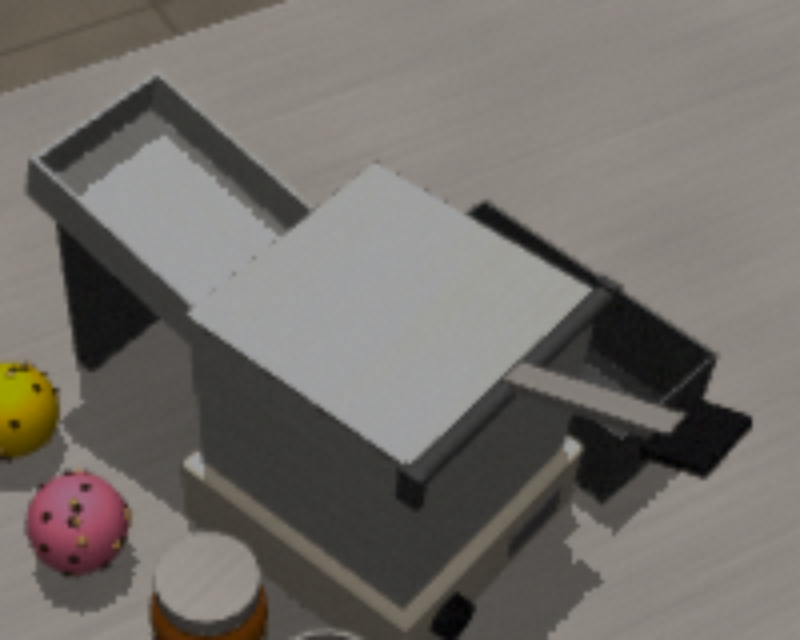

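The lid looks shut, the chute is empty and the bystanders are in place. I compare with the first picture, then hand in.

```bash
python3 - <<'E'
from h import *
a=cv2.imread('pics/side1.png').astype(int);b=cv2.imread('pics/side9.png').astype(int);c=cv2.imread('pics/side7.png').astype(int)
for n,(y0,y1,x0,x1) in dict(lid=(160,240,300,420),cupjar=(250,325,250,325),tin=(170,240,365,405)).items():
  print(n,[(abs(q-a)[y0:y1,x0:x1].max(2)>40).sum() for q in(b,c)])
ctrl.finish_job();print(ctrl.read_state()['clock'])
E
```

```text
lid [np.int64(0), np.int64(2638)]
cupjar [np.int64(0), np.int64(8)]
tin [np.int64(0), np.int64(1082)]
the job is handed in; nothing more can be done
the job is handed in; nothing more can be done
```

I pressed the lever down about 75 mm with the shut fingertips. The lid lifted and the roll went off the chute into the hopper. I then let the lever up at 20–30 mm/s with the finger under it, lifted the hand clear, moved it aside and handed the job in at about 13 s of the 42 s.

**Last checks**
- **Lid and bystanders:** the final side picture matches the starting one in the lid, lever, cup, jar and tin regions, with no changed pixels above my threshold of 40 grey levels. So the lid looks fully shut and nothing was moved.
- **Roll:** the chute is empty. I saw the roll inside the hopper while the lid was open, but the shut lid now hides it, so I could not see it at rest.
- **Lid speed:** I did not measure it. The force on the finger fell gradually as it rose (about 4 N, then 1.6 N, then 0.9 N), which suggests the lever stayed under the finger while it closed.

**What disagreed**
- **Fingertips:** they appeared about 20 mm higher in the pictures than the reported TCP, so I found the pad by small steps and the force reading.
- **Roll detector:** it reported mostly the pink and yellow look-alikes, so I judged the roll from the pictures.

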